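Carry a row of trunk edge backings over to the priming rack in the same order

TASK

On the wooden fitting rack four coloured backing angles lie in a row, each tried for fit in its own darker cover. Lift the backings out and lay each gently in the V of a trough on the steel priming rack, in the same left-to-right order as on the fitting rack, well seated and centred with its legs along the trough's legs, so that each can go back to its own cover after priming. Leave the covers lying in their notches.

Things in the scene. Friction and masses are not known exactly. Their poses are not given: they have to be found in the camera images.
- backing_red: bright red steel backing angle to move (loose, 80 g): two legs 28 mm wide, 3 mm thick, 60 mm long, lying V up, 40 mm across y, 22 mm tall. Origin: on its outside corner line (lowest line), mid-length; x along its length (both ways alike), z up between the legs. Starts nested in the dark burgundy cover, both ends 4 to 11 mm clear of it, so it can be pinched end to end (60 mm, along x).
- backing_blue: bright blue steel backing angle to move (loose, 80 g): two legs 28 mm wide, 3 mm thick, 60 mm long, lying V up, 40 mm across y, 22 mm tall. Origin: on its outside corner line (lowest line), mid-length; x along its length (both ways alike), z up between the legs. Starts nested in the navy cover, both ends 4 to 11 mm clear of it, so it can be pinched end to end (60 mm, along x).
- backing_yellow: bright yellow steel backing angle to move (loose, 80 g): two legs 28 mm wide, 3 mm thick, 60 mm long, lying V up, 40 mm across y, 22 mm tall. Origin: on its outside corner line (lowest line), mid-length; x along its length (both ways alike), z up between the legs. Starts nested in the dark ochre cover, both ends 4 to 11 mm clear of it, so it can be pinched end to end (60 mm, along x).
- backing_white: off-white steel backing angle to move (loose, 80 g): two legs 28 mm wide, 3 mm thick, 60 mm long, lying V up, 40 mm across y, 22 mm tall. Origin: on its outside corner line (lowest line), mid-length; x along its length (both ways alike), z up between the legs. Starts nested in the dark grey cover, both ends 4 to 11 mm clear of it, so it can be pinched end to end (60 mm, along x).
- cover_red: dark burgundy metal cover (loose, 85 g), stays in its notch of the fitting rack; the red backing starts in it. Angle section V up, two legs 40 mm wide, 3 mm thick, 44 mm long. Origin: on its outside corner line, mid-length; x along its length, z up. Inside corner line 4 mm and leg ends 30 mm above the origin.
- cover_blue: navy metal cover (loose, 85 g), stays in its notch of the fitting rack; the blue backing starts in it. Angle section V up, two legs 40 mm wide, 3 mm thick, 44 mm long. Origin: on its outside corner line, mid-length; x along its length, z up. Inside corner line 4 mm and leg ends 30 mm above the origin.
- cover_yellow: dark ochre metal cover (loose, 85 g), stays in its notch of the fitting rack; the yellow backing starts in it. Angle section V up, two legs 40 mm wide, 3 mm thick, 44 mm long. Origin: on its outside corner line, mid-length; x along its length, z up. Inside corner line 4 mm and leg ends 30 mm above the origin.
- cover_white: dark grey metal cover (loose, 85 g), stays in its notch of the fitting rack; the white backing starts in it. Angle section V up, two legs 40 mm wide, 3 mm thick, 44 mm long. Origin: on its outside corner line, mid-length; x along its length, z up. Inside corner line 4 mm and leg ends 30 mm above the origin.
- fitting_rack: wooden rack (fixed), plank 100 x 310 x 12 mm with two notched boards, turned under 0.3 rad, left or right of the other rack. Origin: centre of underside on the bench; x along the V of the notches, y along the row (+y: left seen from the robot). Four notches at y = 105, 35, -35, -105 mm, corner 40 mm up, peaks 75 mm; boards span x +-18 mm, so past the angles' ends is air down to the plank.
- priming_rack: steel rack (fixed), pan 110 x 310 mm, rim 12 mm, green bar with four dark angle-iron troughs V up, empty; turned under 0.3 rad. Origin: centre of underside on the bench; x along the troughs, y along the row (+y: left seen from the robot). Trough centres x = 0, y = 105, 35, -35, -105 mm, 40 mm long, 32 mm legs; inside corner 50 mm up. Beyond their ends is air down to the pan.

How it is judged:
At the end, for the whole second after the job is handed in: Each backing lies at rest in the priming-rack trough matching its cover's place in the row: within 8 mm across, 12 mm along, seated (-4/+5 mm), aligned within 0.12 rad, upright within 0.14 rad. The covers lie in their notches, moved under 20 mm and not tilted (((y of cover_red in the frame of fitting_rack between 0.075 and 0.135 m and y of backing_red in the frame of priming_rack between 0.097 and 0.113 m) or (y of cover_red in the frame of fitting_rack between 0.005 and 0.065 m and y of backing_red in the frame of priming_rack between 0.027 and 0.043 m) or (y of cover_red in the frame of fitting_rack between -0.065 and -0.005 m and y of backing_red in the frame of priming_rack between -0.043 and -0.027 m) or (y of cover_red in the frame of fitting_rack between -0.135 and -0.075 m and y of backing_red in the frame of priming_rack between -0.113 and -0.097 m)) and x of backing_red in the frame of priming_rack between -0.012 and 0.012 m and z of backing_red in the frame of priming_rack between 0.046 and 0.055 m and angle between the x axis of each of backing_red, backing_blue, backing_yellow, backing_white and the x axis of priming_rack, either way round below 0.12 rad and angle between each of backing_red, cover_red, backing_blue, cover_blue, backing_yellow, cover_yellow, backing_white, cover_white's own z axis and vertical below 0.14 rad and linear speed of each of backing_red, cover_red, backing_blue, cover_blue, backing_yellow, cover_yellow, backing_white, cover_white below 0.02 m/s and angular speed of each of backing_red, backing_blue, backing_yellow, backing_white below 0.2 rad/s and distance of each of cover_red, cover_blue, cover_yellow, cover_white from where it was at the start of the episode below 0.02 m and ((y of cover_blue in the frame of fitting_rack between 0.075 and 0.135 m and y of backing_blue in the frame of priming_rack between 0.097 and 0.113 m) or (y of cover_blue in the frame of fitting_rack between 0.005 and 0.065 m and y of backing_blue in the frame of priming_rack between 0.027 and 0.043 m) or (y of cover_blue in the frame of fitting_rack between -0.065 and -0.005 m and y of backing_blue in the frame of priming_rack between -0.043 and -0.027 m) or (y of cover_blue in the frame of fitting_rack between -0.135 and -0.075 m and y of backing_blue in the frame of priming_rack between -0.113 and -0.097 m)) and x of backing_blue in the frame of priming_rack between -0.012 and 0.012 m and z of backing_blue in the frame of priming_rack between 0.046 and 0.055 m and ((y of cover_yellow in the frame of fitting_rack between 0.075 and 0.135 m and y of backing_yellow in the frame of priming_rack between 0.097 and 0.113 m) or (y of cover_yellow in the frame of fitting_rack between 0.005 and 0.065 m and y of backing_yellow in the frame of priming_rack between 0.027 and 0.043 m) or (y of cover_yellow in the frame of fitting_rack between -0.065 and -0.005 m and y of backing_yellow in the frame of priming_rack between -0.043 and -0.027 m) or (y of cover_yellow in the frame of fitting_rack between -0.135 and -0.075 m and y of backing_yellow in the frame of priming_rack between -0.113 and -0.097 m)) and x of backing_yellow in the frame of priming_rack between -0.012 and 0.012 m and z of backing_yellow in the frame of priming_rack between 0.046 and 0.055 m and ((y of cover_white in the frame of fitting_rack between 0.075 and 0.135 m and y of backing_white in the frame of priming_rack between 0.097 and 0.113 m) or (y of cover_white in the frame of fitting_rack between 0.005 and 0.065 m and y of backing_white in the frame of priming_rack between 0.027 and 0.043 m) or (y of cover_white in the frame of fitting_rack between -0.065 and -0.005 m and y of backing_white in the frame of priming_rack between -0.043 and -0.027 m) or (y of cover_white in the frame of fitting_rack between -0.135 and -0.075 m and y of backing_white in the frame of priming_rack between -0.113 and -0.097 m)) and x of backing_white in the frame of priming_rack between -0.012 and 0.012 m and z of backing_white in the frame of priming_rack between 0.046 and 0.055 m); the robot touches nothing.
It fails at once if a backing angle is dropped or thrown (faster than 0.8 m/s with no finger on it) ((linear speed of backing_red above 0.8 m/s and contact force between the fingers and backing_red below 0.05 N) or (linear speed of backing_blue above 0.8 m/s and contact force between the fingers and backing_blue below 0.05 N) or (linear speed of backing_yellow above 0.8 m/s and contact force between the fingers and backing_yellow below 0.05 N) or (linear speed of backing_white above 0.8 m/s and contact force between the fingers and backing_white below 0.05 N)).
It fails at once if a cover is shifted by more than 25 mm from where it lay (distance of any of cover_red, cover_blue, cover_yellow, cover_white from where it was at the start of the episode above 0.025 m).
It also fails if it takes over 106 s, if anything falls off the work surface, if the arm or the gripper's body presses on something with over 40 N, if the wrist force passes 120 N, or if a joint passes its speed limit or range.

ROBOT

A 7-joint arm with a two-finger parallel gripper is mounted at the origin on the work surface. World frame = base frame: x ahead of the robot, y to its left, z up, the work surface at z = 0. Lengths are in m, angles in rad, forces in N, time in s.
With the tool pointing down it reaches from about 0.4 to 0.875 m from the base axis. Payload 19.3 kg.
Tool frame: the origin (TCP) lies at the very end of the fingers, on their centre line; the grasp point (between the pads) lies bot.pinch_z behind it (bot.pinch_z is the distance from the TCP to the grasp point, in m); z points along the fingers, y is the line along which they close (so a half turn about z gives the same grasp; the last joint's range is limited). The gripper opens to 85 mm and grips with 20 to 120 N. Pads are 22 mm wide; open, the fingers measure 114 mm over their backs; the gripper's body (76 mm by 85 mm) begins 54 mm behind the grasp point. The pads swing forward as they close: fully open they stand 13 mm farther back than shut.
Start: joints at [-1.365, 0.521, -0.036, 1.599, 0.021, 1.021, -0.113], TCP at [0.17, 0.601, 0.231] pointing down, gripper open.
Joint ranges: [-2.91, 2.91], [-0.3, 2.13], [-1.5, 1.42], [0.17, 2.43], [-1.26, 4.41], [0.16, 1.93], [-2.52, 2.52]. Speed limits (rad/s): [1.89, 1.89, 2.39, 2.39, 3.01, 3.01, 3.01].

INTERFACE

Orientations are given as [roll, pitch, yaw] about the fixed x, y, z axes, in that order (R = Rz(yaw) Ry(pitch) Rx(roll)).
In Python, from workcell import bot, grab_frame, ticket gives the robot as it stands.
- The arm moves only by the tool arm_command, never from a script. Its argument "commands" is a list of rows, each a list of 3 entries, a list of its own where there are three numbers: the shift along the world's x, y, z in mm, then the turn about the world's z in rad, then the gripper command: -1 is fully open, 1 is shut, values between are in proportion. In form: [[[tx, ty, tz], roll, fingers], ...]. A call has 1 to 20 rows; each row shifts and turns the commanded pose from where the row before left it; what a row does not reach is not made up. A row lasts 1/10 s, in which the tool goes at most 50 mm and 8.59 degrees, less where a joint would pass 70% of its speed; a pose out of reach is approached as far as the arm can. A call with a gripper value outside its range is refused whole. The fingers move at their own pace and stop on an object; "newtons" is the grip in N (left out, the last holds). Time passes only in rows, so rows that do not move let the fingers close. It gives the time, the measured TCP pose, the force, the opening and the grip force at its end, in the units of the state.
- bot.observe(): the state, without advancing time (a new reading comes with each control period).
- grab_frame(name): name is "side" or "top" or "wrist"; returns a dict with "image" (420x560x3 uint8, red, green, blue), "vertical_fov" (degrees; the focal length in pixels is half the picture's height over the tangent of half this angle, whatever the lens; pixels are square), "cx", "cy" (the principal point, pixels), "R" (3x3) and "t" (3): a world point X has camera coordinates R X + t. Camera axes: x right, y down, z forward; pixel columns grow to the right and rows downward; lengths in m; the calibration is good to about 2 mm. The wrist camera is an equidistant fisheye: a pixel r from the principal point sees the ray r / f radians off the axis. A picture is of the moment at which its call begins. There is no depth.
- ticket.job_done(): hands the job in; it is judged then, once.
The state is a dict: "clock": time; "qpos": joint angles; "qd": joint speeds; "joint_efforts": joint torques, N m; "position": TCP position; "tool_rot": TCP orientation; "force": force on the tool from outside, world axes, zero at the start; "moment": the same for the moment, N m; "grip_width": finger opening in m; "finger_force": force on a finger pad.
Only numpy, scipy, OpenCV 4.12 (cv2) and the standard library are available. Lean on these libraries where they do the work, as an engineer would, in place of code of your own. Each camera call takes 0.05 s, during which the arm holds its last target. There are 200 camera calls.

## Working session

There is one attempt and no reset: what is moved stays moved. The work goes in short steps, Python scripts to look and compute and a tool call to move; the robot and the scene stay as the last step left them, time stands still between calls to the robot, and variables do not carry over. Pictures are saved under pics/ and viewed, at most 14 in all, crops included, and the job is handed in when it is done.

Besides the shell and the picture viewer there is one more tool, called after ">>>" in YAML: its name, and indented under it one key for each argument. arm_command: Moves the arm, as the interface text tells. Its arguments: {"type":"object","properties":{"commands":{"type":"array"},"newtons":{"type":"number"}},"required":["commands"]}

```bash
mkdir -p pics
cat > h.py <<'E'
import numpy as np, cv2
from workcell import bot, grab_frame, ticket
def snap(name, fn=None):
    f=grab_frame(name)
    if fn: cv2.imwrite('pics/'+fn, f['image'][:,:,::-1])
    return f
E
python3 - <<'E'
from h import *
s=bot.observe(); print({k:np.round(v,3) for k,v in s.items()}, bot.pinch_z)
for n in ('side','top'):
    f=snap(n,n+'1.png'); R=np.array(f['R']);print(n,f['vertical_fov'],f['cx'],f['cy'],np.round(-R.T@f['t'],3),np.round(R[2],3))
E
```

```text
{'clock': np.float64(0.0), 'qpos': array([-1.365,  0.522, -0.036,  1.6  ,  0.021,  1.021, -0.113]), 'qd': array([-0.001,  0.002, -0.001, -0.   , -0.   , -0.   ,  0.002]), 'joint_efforts': array([ 1.0000e-03, -9.2711e+01,  1.9810e+00, -3.6992e+01,  1.8000e-02,
        8.0000e-03, -0.0000e+00]), 'position': array([0.17 , 0.601, 0.231]), 'tool_rot': array([-3.14 ,  0.   ,  2.866]), 'force': array([ 0.038, -0.048, -0.654]), 'moment': array([ 0.016,  0.038, -0.023]), 'finger_force': np.float64(0.0), 'grip_width': np.float64(0.085)} 0.0187
side 52.995537455467684 281.8204674482478 208.54678340914603 [0.477 0.624 0.485] [ 0.06  -0.828 -0.557]
top 56.52674441632759 275.98293859041803 212.08505711731897 [ 0.368 -0.029  0.909] [ 0.193  0.038 -0.98 ]
```

View pics/top1.png

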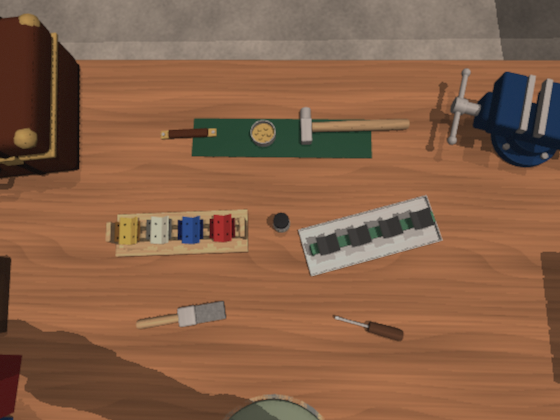

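View pics/side1.png

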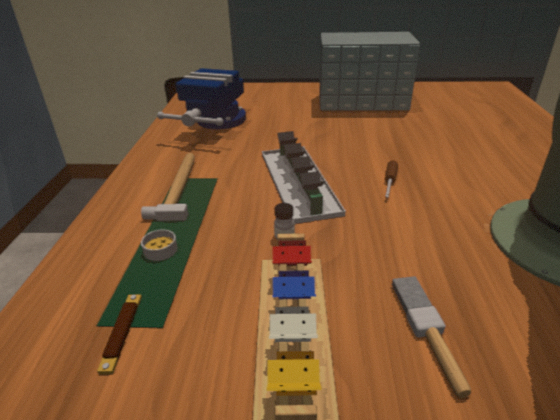

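The top view shows the fitting rack, left to right, as yellow (128,232), white (159,230), blue (191,230) and red (222,229). The priming rack is at about (370,236) and is turned. There is a jar between the racks at (281,222).

```bash
cat >> h.py <<'E'
def ray(f,uv,fish=False):
    h=f['image'].shape[0]; fo=h/2/np.tan(np.radians(f['vertical_fov'])/2)
    d=(np.array(uv,float).reshape(-1,2)-[f['cx'],f['cy']])/fo
    if fish:
        r=np.linalg.norm(d,axis=1,keepdims=True)+1e-9
        d=np.hstack([d/r*np.sin(r),np.cos(r)])
    else: d=np.hstack([d,np.ones((len(d),1))])
    R=np.array(f['R']); return -R.T@np.array(f['t']), d@R
def onplane(f,uv,z,fish=False):
    c,d=ray(f,uv,fish); return (c+d*((z-c[2])/d[:,2])[:,None])[:,:2]
def hsv(f): return cv2.cvtColor(f['image'],cv2.COLOR_RGB2HSV)
def masks(f):
    H=hsv(f); h,s,v=[H[...,i].astype(int) for i in range(3)]
    return dict(yellow=(h>20)&(h<34)&(s>170)&(v>120), white=(s<60)&(v>150), blue=(h>105)&(h<130)&(s>150)&(v>90), red=((h<5)|(h>172))&(s>180)&(v>110))
def biggest(m,box=None):
    m=m.astype(np.uint8)
    if box: k=np.zeros_like(m); k[box[1]:box[3],box[0]:box[2]]=1; m=m*k
    n,l,st,c=cv2.connectedComponentsWithStats(m); i=1+np.argmax(st[1:,4]); return (l==i).astype(np.uint8),st[i,4],c[i]
E
python3 - <<'E'
from h import *
f=snap('top'); M=masks(f)
P=[]
for c in ('yellow','white','blue','red'):
    b,a,ce=biggest(M[c],(100,200,250,260)); p=onplane(f,[ce],0.057)[0]; P.append(p); print(c,a,ce.round(1),p.round(4))
P=np.array(P); t=np.array([.105,.035,-.035,-.105]); print('fit ang', np.polyfit(t,P[:,0],1),np.polyfit(t,P[:,1],1))
b,a,ce=biggest(M['white'],(290,190,450,280))
c=max(cv2.findContours(b,0,2)[0],key=cv2.contourArea)
q=onplane(f,c[:,0],0.012).astype(np.float32); r=cv2.minAreaRect(q*1000); print('pan',r)
H=hsv(f); pan=cv2.fillPoly(np.zeros(b.shape,np.uint8),[cv2.convexHull(c)],1)
g=(H[...,2]<75)&(pan>0); 
n,l,st,cc=cv2.connectedComponentsWithStats((g&(H[...,1]<130)).astype(np.uint8))
for i in range(1,n):
    if st[i,4]>60: print(st[i],cc[i].round(1),onplane(f,[cc[i]],.06).round(4))
I=f['image'][190:285,290:450,::-1]; J=f['image'][195:265,100:260,::-1]
cv2.imwrite('pics/c.png',np.vstack([cv2.resize(I,None,fx=4.5,fy=3.5),cv2.resize(J,None,fx=4.5,fy=3.5)]))
E
```

```text
Traceback (most recent call last):
  File "h.py", line 24, in biggest
    n,l,st,c=cv2.connectedComponentsWithStats(m); i=1+np.argmax(st[1:,4]); return (l==i).astype(np.uint8),st[i,4],c[i]
                                                      ~~~~~~~~~^^^^^^^^^^
ValueError: attempt to get argmax of an empty sequence
```

Run:
```python
from h import *
im=cv2.imread('pics/top1.png'); H=cv2.cvtColor(im,cv2.COLOR_BGR2HSV)
for u,v in ((128,224),(123,232),(128,240),(155,230),(159,240),(186,230),(218,229),(320,260),(328,243),(357,236),(150,250),(104,235)): print(u,v,H[v,u])
I=im[190:285,290:450]; J=im[195:265,100:260]
cv2.imwrite('pics/c.png',np.vstack([cv2.resize(I,None,fx=4.5,fy=3.5),cv2.resize(J,None,fx=4.5,fy=3.5)]))
```

```text
128 224 [ 22 152 181]
123 232 [ 22 151 181]
128 240 [ 21 151 182]
155 230 [ 26  37 184]
159 240 [ 26  39 184]
186 230 [110 166 132]
218 229 [  1 184 161]
320 260 [ 14  26 166]
328 243 [12 24 54]
357 236 [12 21 60]
150 250 [ 16 109 180]
104 235 [ 12 141 164]
```

View pics/c.png

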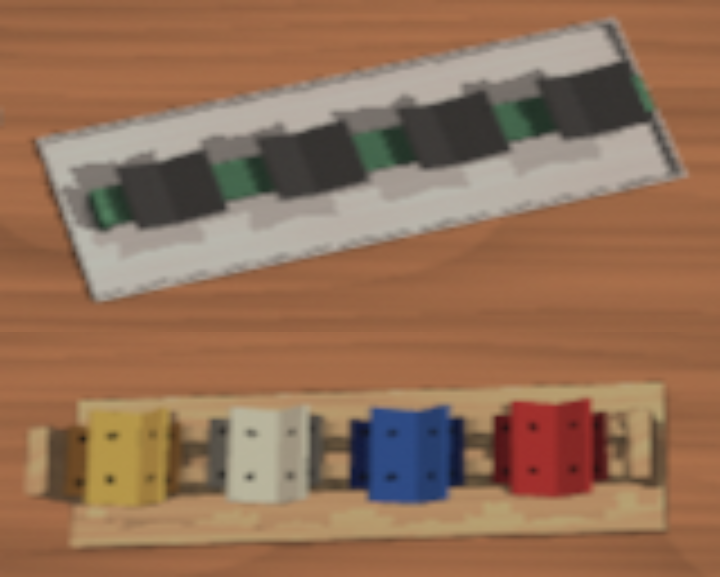

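The crop shows the V legs clearly, with four backings lying in darker covers. The four dark troughs sit on a green bar, and the pan is turned about +0.2 rad in the image.

```bash
sed -i 's/(h>20)&(h<34)&(s>170)&(v>120)/(h>=19)\&(h<34)\&(s>125)\&(v>125)/; s/(h>105)&(h<130)&(s>150)&(v>90)/(h>105)\&(h<130)\&(s>130)\&(v>85)/; s/(s>180)&(v>110)/(s>150)\&(v>105)/; s/(s<60)&(v>150)/(s<60)\&(v>120)/' h.py
python3 - <<'E'
from h import *
f=snap('top'); M=masks(f)
P=[]
for c in ('yellow','white','blue','red'):
    b,a,ce=biggest(M[c],(100,200,250,260)); p=onplane(f,[ce],0.057)[0]; P.append(p); print(c,a,ce.round(1),p.round(4))
P=np.array(P); t=np.array([.105,.035,-.035,-.105]); print('fit ang', np.polyfit(t,P[:,0],1),np.polyfit(t,P[:,1],1))
b,a,ce=biggest(M['white'],(290,190,450,280))
c=cv2.convexHull(max(cv2.findContours(b,0,2)[0],key=cv2.contourArea))
q=onplane(f,c[:,0],0.012).astype(np.float32); r=cv2.minAreaRect(q*1000); print('pan',r)
H=hsv(f); pan=cv2.fillPoly(np.zeros(b.shape,np.uint8),[c],1)
pan=cv2.dilate(pan,np.ones((7,7)))
g=(H[...,2]<80)&(pan>0)&(H[...,1]<60) 
g=cv2.morphologyEx(g.astype(np.uint8),cv2.MORPH_OPEN,np.ones((5,5)))
n,l,st,cc=cv2.connectedComponentsWithStats(g)
for i in range(1,n):
    if st[i,4]>60: print(st[i],cc[i].round(1),onplane(f,[cc[i]],.06).round(4))
E
```

```text
yellow 472 [127.8 230.6] [0.4885 0.3347]
white 476 [159.  229.8] [0.4914 0.2643]
blue 438 [190.4 229.8] [0.4927 0.1938]
red 473 [222.  227.8] [0.4983 0.1233]
fit ang [-0.04388835  0.49269484] [1.0065036  0.22901564]
pan ((495.14178466796875, -208.7020263671875), (110.64907836914062, 309.5464782714844), 16.265031814575195)
[410 209  23  20 347] [421.1 218.7] [[ 0.5255 -0.3127]]
[379 218  23  19 350] [390.1 227.1] [[ 0.5056 -0.245 ]]
[348 226  23  20 356] [358.8 235.6] [[ 0.4859 -0.1771]]
[317 235  22  19 346] [327.5 244.1] [[ 0.4661 -0.1092]]
```

>>> arm_command:
  commands:
    - [[23,-27,2],-0.09,-1]
    - [[23,-27,2],-0.09,-1]
    - [[23,-27,2],-0.09,-1]
    - [[23,-27,2],-0.09,-1]
    - [[23,-27,2],-0.09,-1]
    - [[23,-27,2],-0.09,-1]
    - [[23,-27,2],-0.09,-1]
    - [[23,-27,2],-0.09,-1]
    - [[23,-27,2],-0.09,-1]
    - [[23,-27,1],-0.09,-1]
    - [[23,-27,0],-0.09,-1]
    - [[23,-27,0],-0.09,-1]
    - [[23,-27,0],-0.09,-1]
    - [[20,-21,0],-0.08,-1]
    - [[0,0,0],0,-1]
    - [[0,0,0],0,-1]
    - [[0,0,0],0,-1]
  newtons: 40

```text
clock: 1.9
position: [0.4886, 0.2302, 0.2502]
tool_rot: [-3.141, -0.0, 1.618]
force: [0.3, 0.6, -0.0]
grip_width: 0.0852
finger_force: 0.0
```

Run:
```python
from h import *
f=snap('wrist','w1.png'); R=np.array(f['R']); print(f['vertical_fov'],f['cx'],f['cy'],np.round(-R.T@f['t'],3),np.round(R[2],3))
M=masks(f)
for c in M:
    b,a,ce=biggest(M[c]); print(c,a,ce.round(1),onplane(f,[ce],.057,True).round(4))
```

```text
65.70646984690485 278.8223490105756 211.7896204084971 [0.486 0.298 0.392] [ 0.012 -0.27  -0.963]
yellow 2223 [284.5  89.5] [[0.4896 0.3324]]
white 2139 [285.2 157.6] [[0.4938 0.2621]]
blue 1802 [282.2 224. ] [[0.4942 0.1903]]
red 1945 [283.6 283. ] [[0.4995 0.1183]]
```

View pics/w1.png

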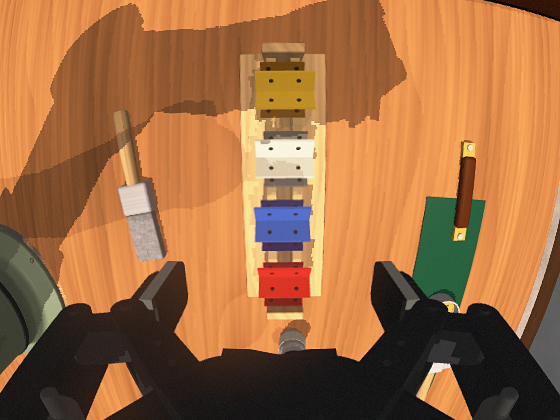

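The wrist view shows all four backings from above, with centres at about (284,90), (285,158), (282,224) and (284,283). The fingers are at the bottom. I'll refine using the leg-tip edges at z≈0.066.

```bash
cat >> h.py <<'E'
def tip(f,m,z,fish):
    c=max(cv2.findContours(m,0,2)[0],key=cv2.contourArea); q=onplane(f,c[:,0]+0.0,z,fish).astype(np.float32)*1000
    (x,y),(w,h),a=cv2.minAreaRect(q); 
    if a>45: w,h,a=h,w,a-90
    return np.round([x,y,w,h,np.radians(a)],2)
E
python3 - <<'E'
from h import *
for n,box in (('top',(100,200,250,260)),('wrist',(230,40,340,310))):
    f=snap(n); M=masks(f)
    for c in ('yellow','white','blue','red'):
        b,a,ce=biggest(M[c],box); b=cv2.morphologyEx(b,cv2.MORPH_CLOSE,np.ones((5,5))); print(n,c,tip(f,b,.066,n=='wrist'))
E
```

```text
top yellow [5.1117e+02 3.1687e+02 1.3570e+01 4.4900e+00 9.0000e-02]
top white [4.9033e+02 2.6129e+02 5.9450e+01 4.0170e+01 8.0000e-02]
top blue [4.9229e+02 1.9135e+02 5.6870e+01 3.7820e+01 6.0000e-02]
top red [4.9742e+02 1.2173e+02 5.9450e+01 3.9880e+01 5.0000e-02]
wrist yellow [4.8965e+02 3.3173e+02 5.8910e+01 3.9350e+01 6.0000e-02]
wrist white [4.9258e+02 2.6428e+02 5.8160e+01 4.4820e+01 6.0000e-02]
wrist blue [4.9388e+02 1.9279e+02 5.8330e+01 3.7750e+01 5.0000e-02]
wrist red [4.9971e+02 1.2139e+02 5.7920e+01 5.5980e+01 5.0000e-02]
```

>>> arm_command:
  commands:
    - [[2,-22,-20],0,-1]
    - [[2,-22,-20],0,-1]
    - [[2,-22,-20],0,-1]
    - [[2,-22,-20],0,-1]
    - [[2,-21,-20],0,-1]
    - [[0,0,-20],0,-1]
    - [[0,0,-20],0,-1]
    - [[0,0,-20],0,-1]
    - [[0,0,-20],0,-1]
    - [[0,0,-15],0,-1]
    - [[0,0,-10],0,-1]
    - [[0,0,-8],0,-1]
    - [[0,0,0],0,-1]
    - [[0,0,0],0,-1]

```text
clock: 3.45
position: [0.4994, 0.1205, 0.0377]
tool_rot: [3.141, -0.0, 1.616]
force: [-0.3, 0.6, -1.0]
grip_width: 0.0857
finger_force: 0.0
```

Run:
```python
from h import *
a=snap('wrist')['image']; b=snap('side')['image'][190:330,220:370]
cv2.imwrite('pics/d1.png',np.hstack([a[:,:,::-1][200:420,100:460],cv2.resize(b,(236,220))[:,:,::-1]]))
```

```text
(no output)
```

View pics/d1.png

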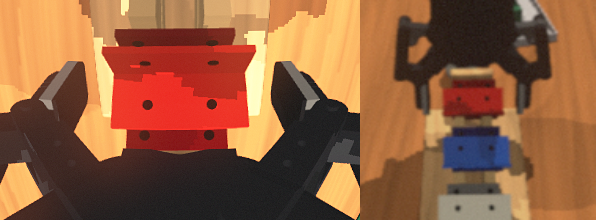

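The fingers stand either side of the red backing with similar gaps, so I'm closing now.

>>> arm_command:
  commands:
    - [[0,0,0],0,0.3]
    - [[0,0,0],0,0.4]
    - [[0,0,0],0,0.5]
    - [[0,0,0],0,1]
    - [[0,0,0],0,1]
    - [[0,0,0],0,1]
    - [[0,0,0],0,1]
    - [[0,0,0],0,1]
  newtons: 30

```text
clock: 4.35
position: [0.4994, 0.1205, 0.0378]
tool_rot: [3.141, -0.0, 1.616]
force: [-2.0, 0.3, 9.2]
grip_width: 0.0591
finger_force: 30.1
```

>>> arm_command:
  commands:
    - [[0,0,3],0,1]
    - [[0,0,5],0,1]
    - [[0,0,10],0,1]
    - [[0,0,20],0,1]
    - [[0,0,25],0,1]
    - [[0,0,25],0,1]
    - [[0,0,25],0,1]
    - [[0,0,20],0,1]
    - [[0,0,10],0,1]
    - [[0,0,0],0,1]

```text
clock: 5.35
position: [0.4997, 0.1206, 0.1815]
tool_rot: [3.14, -0.001, 1.616]
force: [0.2, 0.8, -1.6]
grip_width: 0.0586
finger_force: 32.6
```

>>> arm_command:
  commands:
    - [[1,-15,5],0.01,1]
    - [[2,-25,10],0.02,1]
    - [[2,-32,10],0.02,1]
    - [[2,-32,10],0.02,1]
    - [[2,-32,5],0.02,1]
    - [[2,-32,0],0.02,1]
    - [[2,-32,0],0.02,1]
    - [[2,-32,0],0.02,1]
    - [[2,-32,0],0.02,1]
    - [[2,-32,0],0.02,1]
    - [[2,-32,0],0.02,1]
    - [[2,-32,0],0.02,1]
    - [[2,-32,0],0.01,1]
    - [[0,-25,0],0,1]
    - [[0,-15,0],0,1]
    - [[0,-4,0],0,1]
    - [[0,0,0],0,1]
    - [[0,0,0],0,1]

```text
clock: 7.15
position: [0.5245, -0.3142, 0.22]
tool_rot: [3.142, -0.001, 1.857]
force: [0.3, 0.1, -0.9]
grip_width: 0.0583
finger_force: 32.5
```

Run:
```python
from h import *
f=snap('wrist','w2.png')
```

```text
(no output)
```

View pics/w2.png

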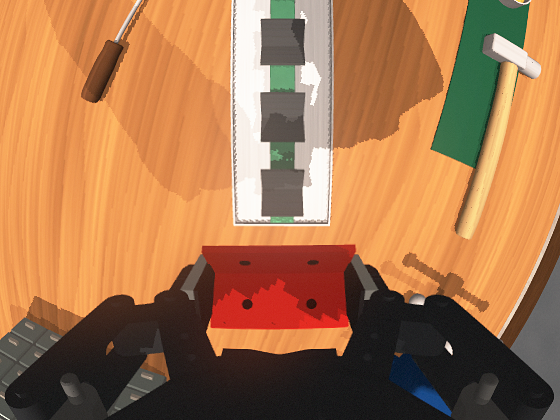

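The wrist view shows the red backing held level at (280,290). Dark troughs appear at (283,41), (283,117) and (283,193), with the pan's right end at row 222. I'll turn these into positions.

```bash
cat >> h.py <<'E'
def troughs(f,box=(225,0,340,225),z=.069):
    H=hsv(f); g=(H[...,2]<110)&(H[...,1]<75); k=np.zeros(g.shape,np.uint8); k[box[1]:box[3],box[0]:box[2]]=1
    g=cv2.morphologyEx(g.astype(np.uint8)*k,cv2.MORPH_OPEN,np.ones((9,9))); g=cv2.morphologyEx(g,cv2.MORPH_CLOSE,np.ones((7,7)))
    n,l,st,cc=cv2.connectedComponentsWithStats(g)
    return [(cc[i].round(1),st[i].tolist(),tip(f,(l==i).astype(np.uint8),z,True)) for i in range(1,n) if st[i,4]>400]
E
python3 - <<'E'
from h import *
np.set_printoptions(suppress=True)
f=snap('wrist'); R=np.array(f['R']); print(np.round(-R.T@f['t'],3),np.round(R[2],3))
for t in troughs(f): print(*t)
c=[[233,222],[330,225]]; print(onplane(f,c,.012,True).round(4))
print('z.12', onplane(f,[[280,286]],.24,True))
E
```

```text
[ 0.505 -0.249  0.362] [ 0.077 -0.259 -0.963]
[282.2  41.5] [261, 19, 43, 46, 1957] [ 487.03 -176.11   37.63   43.37    0.29]
[282.3 128.4] [261, 113, 43, 29, 1081] [ 509.35 -252.15   37.67   25.27    0.28]
[[ 0.4867 -0.3698]
 [ 0.5937 -0.3421]]
z.12 [[ 0.52485495 -0.31346569]]
```

>>> arm_command:
  commands:
    - [[1,4,-10],0,1]
    - [[0,0,-25],0,1]
    - [[0,0,-30],0,1]
    - [[0,0,-30],0,1]
    - [[0,0,-25],0,1]
    - [[0,0,-20],0,1]
    - [[0,0,-15],0,1]
    - [[0,0,-8],0,1]
    - [[0,0,-5],0,1]
    - [[0,0,-3],0,1]
    - [[0,0,-2],0,1]
    - [[0,0,0],0,1]
    - [[0,0,0],0,1]

```text
clock: 8.55
position: [0.5254, -0.3117, 0.0477]
tool_rot: [3.141, 0.0, 1.856]
force: [-0.2, 0.2, -0.3]
grip_width: 0.0588
finger_force: 32.5
```

Run:
```python
from h import *
a=snap('wrist')['image']; b=snap('side')['image'][120:240,250:370]
cv2.imwrite('pics/d2.png',np.hstack([a[:,:,::-1][150:420,100:460],cv2.resize(b,(270,270))[:,:,::-1]]))
```

```text
(no output)
```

View pics/d2.png

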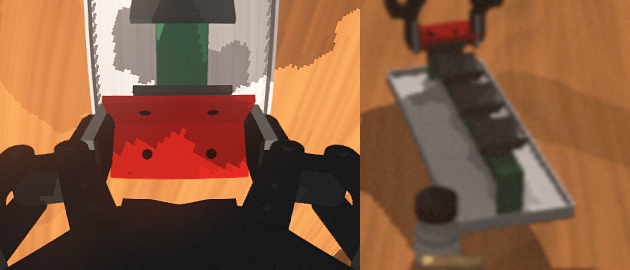

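The red backing is over the last trough and centred on it: red mid-column is about 179 and the trough's about 182. There is no contact force yet, so I'm lowering in small steps.

>>> arm_command:
  commands:
    - [[0,1,-1.5],0,1]
    - [[0,0,-1],0,1]
    - [[0,0,-1],0,1]
    - [[0,0,0],0,1]
    - [[0,0,0],0,1]

```text
clock: 9.15
position: [0.5258, -0.3115, 0.0443]
tool_rot: [3.141, 0.002, 1.855]
force: [-0.5, -2.8, 6.1]
grip_width: 0.0586
finger_force: 32.9
```

>>> arm_command:
  commands:
    - [[0,-0.5,0],0,0.4]
    - [[0,0,0],0,0.2]
    - [[0,0,0],0,-0.2]
    - [[0,0,0],0,-1]
    - [[0,0,0],0,-1]
    - [[0,0,0],0,-1]
    - [[0,0,0],0,-1]

```text
clock: 9.85
position: [0.525, -0.311, 0.0436]
tool_rot: [-3.141, -0.0, 1.856]
force: [0.3, 0.0, -0.4]
grip_width: 0.0855
finger_force: 0.0
```

>>> arm_command:
  commands:
    - [[0,0,10],0,-1]
    - [[0,0,20],0,-1]
    - [[0,0,30],0,-1]
    - [[0,0,30],0,-1]
    - [[0,0,30],0,-1]
    - [[0,0,25],0,-1]
    - [[0,0,15],0,-1]
    - [[-1,15,0],0,-1]
    - [[-2,30,0],-0.02,-1]
    - [[-2,35,0],-0.02,-1]
    - [[-2,35,0],-0.02,-1]
    - [[-2,30,0],-0.02,-1]
    - [[-1,15,0],0,-1]
    - [[0,0,0],0,-1]
    - [[0,0,0],0,-1]

```text
clock: 11.35
position: [0.5151, -0.1515, 0.2038]
tool_rot: [-3.142, 0.0, 1.776]
force: [0.1, 0.4, 0.2]
grip_width: 0.0852
finger_force: 0.0
```

Run:
```python
from h import *
np.set_printoptions(suppress=True)
print(bot.observe()['grip_width'],bot.observe()['position'].round(4))
f=snap('wrist','w3.png')
for t in troughs(f,(150,0,420,330)): print(*t)
b,a,ce=biggest(masks(f)['red']); print(ce,tip(f,b,.072,True))
f=snap('top'); b,a,ce=biggest(masks(f)['red'],(390,190,450,260)); print(a,ce,tip(f,b,.072,False))
```

```text
0.0851978116960226 [ 0.5151 -0.1515  0.2038]
[317.4  40.4] [301, 24, 35, 34, 1000] [519.07  -7.73  28.97  30.58   0.2 ]
[236.2 140.4] [212, 111, 48, 58, 2410] [ 468.12 -106.55   39.26   49.      0.25]
[244.3 215.9] [221, 185, 46, 59, 2234] [ 486.97 -170.77   38.96   53.7     0.26]
[253.9 289.8] [233, 254, 40, 76, 2280] [ 509.04 -248.26   38.11   85.77    0.2 ]
[405.8 286.1] [393, 272, 27, 28, 509] [ 659.32 -213.26   47.61   20.71   -0.64]
[405.3 321.3] [390, 310, 30, 20, 435] [ 677.76 -252.01   40.34   24.68    0.04]
[260.38559708 340.51321787] [ 523.76 -304.12   60.63   31.74    0.21]Traceback (most recent call last):
  File "<stdin>", line 7, in <module>
  File "h.py", line 24, in biggest
    n,l,st,c=cv2.connectedComponentsWithStats(m); i=1+np.argmax(st[1:,4]); return (l==i).astype(np.uint8),st[i,4],c[i]
                                                      ~~~~~~~~~^^^^^^^^^^
    return _wrapfunc(a, 'argmax', axis=axis, out=out, **kwds)
    return bound(*args, **kwds)
ValueError: attempt to get argmax of an empty sequence
```

View pics/w3.png

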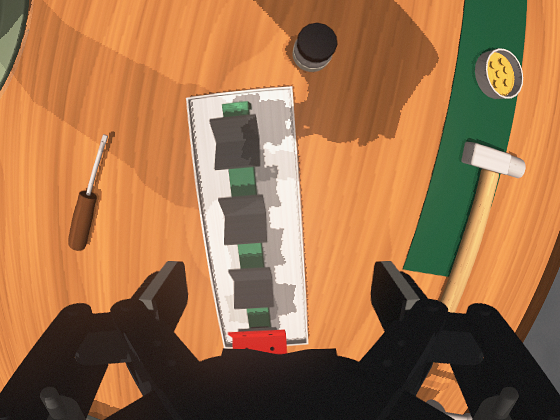

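Red is seated in the last trough at (259,341), and the other three troughs are empty at (236,140), (244,216) and (252,288). Going for blue next.

>>> arm_command:
  commands:
    - [[-2,20,0],-0.02,-1]
    - [[-2,35,0],-0.02,-1]
    - [[-2,38,0],-0.02,-1]
    - [[-2,38,0],-0.02,-1]
    - [[-3,38,0],-0.02,-1]
    - [[-3,38,0],-0.02,-1]
    - [[-3,38,0],-0.02,-1]
    - [[-2,38,0],-0.02,-1]
    - [[-2,35,0],0,-1]
    - [[-1,25,-10],0,-1]
    - [[0,0,-20],0,-1]
    - [[0,0,-30],0,-1]
    - [[0,0,-30],0,-1]
    - [[0,0,-25],0,-1]
    - [[0,0,-20],0,-1]
    - [[0,0,-15],0,-1]
    - [[0,0,-10],0,-1]
    - [[0,0,-5],0,-1]
    - [[0,0,0],0,-1]
    - [[0,0,0],0,-1]

```text
clock: 13.45
position: [0.4936, 0.1918, 0.0393]
tool_rot: [3.141, -0.0, 1.615]
force: [-0.2, -0.2, 0.8]
grip_width: 0.0854
finger_force: 0.0
```

Run:
```python
from h import *
f=snap('wrist'); a=f['image']; b=snap('side')['image'][190:340,210:380]
cv2.imwrite('pics/d3.png',np.hstack([a[:,:,::-1][150:420,100:460],cv2.resize(b,(300,270))[:,:,::-1]]))
```

```text
(no output)
```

View pics/d3.png

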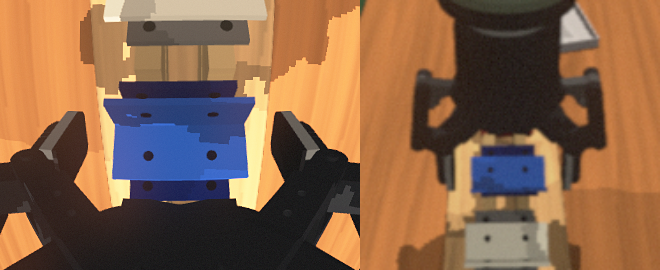

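Blue is evenly between the fingers, so I'm gripping, lifting and carrying it.

>>> arm_command:
  commands:
    - [[0,0,0],0,0.3]
    - [[0,0,0],0,0.4]
    - [[0,0,0],0,0.5]
    - [[0,0,0],0,1]
    - [[0,0,0],0,1]
    - [[0,0,0],0,1]
    - [[0,0,0],0,1]
    - [[0,0,3],0,1]
    - [[0,0,5],0,1]
    - [[0,0,10],0,1]
    - [[0,0,20],0,1]
    - [[0,0,25],0,1]
    - [[0,0,25],0,1]
    - [[0,0,25],0,1]
    - [[0,0,20],0,1]
    - [[0,0,10],0,1]
    - [[0,0,0],0,1]

```text
clock: 15.25
position: [0.4936, 0.1921, 0.183]
tool_rot: [3.14, -0.001, 1.616]
force: [0.5, 0.4, -1.7]
grip_width: 0.0588
finger_force: 32.6
```

>>> arm_command:
  commands:
    - [[1,-15,0],0.01,1]
    - [[1,-25,0],0.02,1]
    - [[1,-32,0],0.02,1]
    - [[1,-32,0],0.02,1]
    - [[1,-32,0],0.02,1]
    - [[1,-32,0],0.02,1]
    - [[1,-32,0],0.02,1]
    - [[1,-32,0],0.02,1]
    - [[1,-32,0],0.02,1]
    - [[1,-32,0],0.02,1]
    - [[1,-32,0],0.02,1]
    - [[1,-32,0],0.02,1]
    - [[1,-32,0],0.01,1]
    - [[0,-25,0],0,1]
    - [[0,-13,0],0,1]
    - [[0,-4,0],0,1]
    - [[0,0,0],0,1]
    - [[0,0,0],0,1]

```text
clock: 17.05
position: [0.5064, -0.2407, 0.1815]
tool_rot: [-3.141, -0.001, 1.857]
force: [-0.2, -1.0, -1.8]
grip_width: 0.0588
finger_force: 32.6
```

>>> arm_command:
  commands:
    - [[0,-2.5,-10],0,1]
    - [[0,0,-25],0,1]
    - [[0,0,-30],0,1]
    - [[0,0,-25],0,1]
    - [[0,0,-20],0,1]
    - [[0,0,-12],0,1]
    - [[0,0,-7],0,1]
    - [[0,0,-4],0,1]
    - [[0,0,0],0,1]
    - [[0,0,-1.5],0,1]
    - [[0,0,-1],0,1]
    - [[0,0,0],0,1]
    - [[0,0,0],0,1]

```text
clock: 18.35
position: [0.5063, -0.2447, 0.0465]
tool_rot: [3.141, 0.0, 1.856]
force: [-0.4, 0.6, -0.2]
grip_width: 0.059
finger_force: 32.7
```

Run:
```python
from h import *
a=snap('wrist')['image']; b=snap('side')['image'][120:240,250:370]
cv2.imwrite('pics/d4.png',np.hstack([a[:,:,::-1][150:420,100:460],cv2.resize(b,(270,270))[:,:,::-1]]))
```

```text
(no output)
```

View pics/d4.png

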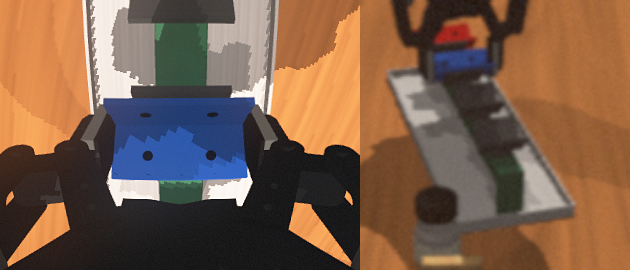

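Blue is over its trough and centred (180 against 182). Lowering the last 1.5 mm and then releasing.

>>> arm_command:
  commands:
    - [[0,0,-0.8],0,1]
    - [[0,0,-0.7],0,1]
    - [[0,0,0],0,1]
    - [[0,0,0],0,1]

```text
clock: 18.85
position: [0.5064, -0.2441, 0.0456]
tool_rot: [3.141, -0.001, 1.856]
force: [-5.1, 6.6, 19.3]
grip_width: 0.0583
finger_force: 34.1
```

>>> arm_command:
  commands:
    - [[0,0,0.7],0,1]
    - [[0,0,0],0,0.4]
    - [[0,0,0],0,0.2]
    - [[0,0,0],0,-0.2]
    - [[0,0,0],0,-1]
    - [[0,0,0],0,-1]
    - [[0,0,0],0,-1]
    - [[0,0,10],0,-1]
    - [[0,0,20],0,-1]
    - [[0,0,30],0,-1]
    - [[0,0,30],0,-1]
    - [[0,0,30],0,-1]
    - [[0,0,20],0,-1]
    - [[0,0,12],0,-1]

```text
clock: 20.25
position: [0.5066, -0.2449, 0.1997]
tool_rot: [3.14, 0.001, 1.856]
force: [0.3, 0.4, 0.1]
grip_width: 0.0852
finger_force: 0.0
```

>>> arm_command:
  commands:
    - [[-1,20,0],-0.02,-1]
    - [[-1,35,0],-0.02,-1]
    - [[-1,38,0],-0.02,-1]
    - [[-1,38,0],-0.02,-1]
    - [[-1,38,0],-0.02,-1]
    - [[-1,38,0],-0.02,-1]
    - [[-1,38,0],-0.02,-1]
    - [[-1,38,0],-0.02,-1]
    - [[-1,38,0],-0.02,-1]
    - [[-1,38,0],-0.02,-1]
    - [[-1,38,0],-0.02,-1]
    - [[-1,38,0],-0.02,-1]
    - [[-1,36,0],0,-1]
    - [[-1,24,0],0,-1]
    - [[-1,11,0],0,-1]
    - [[0,0,0],0,-1]
    - [[0,0,0],0,-1]

```text
clock: 21.95
position: [0.4914, 0.2599, 0.1975]
tool_rot: [-3.141, 0.001, 1.615]
force: [-0.0, -0.5, -0.4]
grip_width: 0.0853
finger_force: 0.0
```

Run:
```python
from h import *
np.set_printoptions(suppress=True)
f=snap('wrist'); M=masks(f); print(bot.observe()['position'].round(4))
for c in ('white','yellow'):
    b,a,ce=biggest(M[c],(150,0,420,370)); print(c,a,ce,tip(f,b,.066,True))
f=snap('top','t2.png'); M=masks(f)
for c in ('blue','red'):
    b,a,ce=biggest(M[c],(360,190,450,260)); print(c,a,ce,tip(f,b,.072,False))
```

```text
[0.4915 0.2597 0.1975]
white 2704 [280.80843195 198.56397929] [492.88 262.77  59.12  40.93   0.04]
yellow 3202 [280.28825734 117.5908807 ] [489.49 331.81  59.49  39.95   0.06]
blue 457 [390.57768053 227.11159737] [ 503.72 -243.35   56.12   38.4     0.29]
red 469 [421.82729211 218.86993603] [ 523.14 -310.23   56.96   39.42    0.29]
```

Red and blue sit where expected, and white reads (0.492, 0.263). Descending on white.

>>> arm_command:
  commands:
    - [[0.5,3,-20],0,-1]
    - [[0,0,-30],0,-1]
    - [[0,0,-30],0,-1]
    - [[0,0,-30],0,-1]
    - [[0,0,-20],0,-1]
    - [[0,0,-15],0,-1]
    - [[0,0,-9],0,-1]
    - [[0,0,-5],0,-1]
    - [[0,0,0],0,-1]
    - [[0,0,0],0,-1]

```text
clock: 23.05
position: [0.4921, 0.2645, 0.0392]
tool_rot: [3.141, -0.0, 1.616]
force: [0.7, -0.0, 0.2]
grip_width: 0.0851
finger_force: 0.0
```

>>> arm_command:
  commands:
    - [[0,0,0],0,0.3]
    - [[0,0,0],0,0.4]
    - [[0,0,0],0,0.5]
    - [[0,0,0],0,1]
    - [[0,0,0],0,1]
    - [[0,0,0],0,1]
    - [[0,0,0],0,1]
    - [[0,0,3],0,1]
    - [[0,0,5],0,1]
    - [[0,0,10],0,1]
    - [[0,0,20],0,1]
    - [[0,0,25],0,1]
    - [[0,0,25],0,1]
    - [[0,0,25],0,1]
    - [[0,0,20],0,1]
    - [[0,0,10],0,1]
    - [[0,0,0],0,1]

```text
clock: 24.75
position: [0.4921, 0.2647, 0.1828]
tool_rot: [3.14, -0.001, 1.616]
force: [-0.3, -0.6, -1.4]
grip_width: 0.0591
finger_force: 32.6
```

>>> arm_command:
  commands:
    - [[-1,-15,0],0.01,1]
    - [[-1,-25,0],0.02,1]
    - [[-1,-32,0],0.02,1]
    - [[-1,-32,0],0.02,1]
    - [[-1,-32,0],0.02,1]
    - [[0,-32,0],0.02,1]
    - [[0,-32,0],0.02,1]
    - [[0,-32,0],0.02,1]
    - [[0,-32,0],0.02,1]
    - [[0,-32,0],0.02,1]
    - [[0,-32,0],0.02,1]
    - [[0,-32,0],0.02,1]
    - [[0,-32,0],0.01,1]
    - [[0,-25,0],0,1]
    - [[0,-15,0],0,1]
    - [[0,-7,0],0,1]
    - [[0,0,0],0,1]
    - [[0,0,0],0,1]

```text
clock: 26.55
position: [0.4864, -0.174, 0.1811]
tool_rot: [-3.141, -0.001, 1.856]
force: [0.4, 0.5, -0.5]
grip_width: 0.0587
finger_force: 32.6
```

>>> arm_command:
  commands:
    - [[0,0,-10],0,1]
    - [[0,0,-25],0,1]
    - [[0,0,-30],0,1]
    - [[0,0,-25],0,1]
    - [[0,0,-20],0,1]
    - [[0,0,-12],0,1]
    - [[0,0,-7],0,1]
    - [[0,0,-4],0,1]
    - [[0,0,0],0,1]
    - [[0,0,0],0,1]
    - [[0,0,0],0,1]

```text
clock: 27.65
position: [0.4871, -0.1747, 0.0491]
tool_rot: [3.141, 0.0, 1.856]
force: [-0.9, -0.7, -0.6]
grip_width: 0.059
finger_force: 32.6
```

Run:
```python
from h import *
a=snap('wrist')['image']; b=snap('side')['image'][120:240,250:370]
cv2.imwrite('pics/d5.png',np.hstack([a[:,:,::-1][150:420,100:460],cv2.resize(b,(270,270))[:,:,::-1]]))
```

```text
(no output)
```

View pics/d5.png

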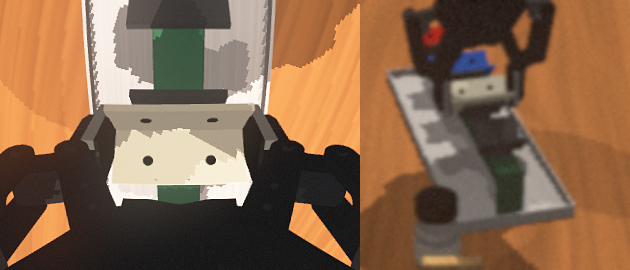

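White is centred over trough 2 (180 against 179). Lowering.

>>> arm_command:
  commands:
    - [[0,0,-1.5],0,1]
    - [[0,0,-1],0,1]
    - [[0,0,-0.7],0,1]
    - [[0,0,0],0,1]
    - [[0,0,0],0,1]

```text
clock: 28.25
position: [0.4868, -0.1743, 0.0456]
tool_rot: [3.141, -0.0, 1.856]
force: [-2.6, 4.0, 9.3]
grip_width: 0.0588
finger_force: 33.3
```

>>> arm_command:
  commands:
    - [[0,0,0.3],0,1]
    - [[0,0,0],0,0.4]
    - [[0,0,0],0,0.2]
    - [[0,0,0],0,-0.2]
    - [[0,0,0],0,-1]
    - [[0,0,0],0,-1]
    - [[0,0,0],0,-1]
    - [[0,0,10],0,-1]
    - [[0,0,20],0,-1]
    - [[0,0,30],0,-1]
    - [[0,0,30],0,-1]
    - [[0,0,30],0,-1]
    - [[0,0,20],0,-1]
    - [[0,0,12],0,-1]

```text
clock: 29.65
position: [0.4871, -0.1748, 0.1998]
tool_rot: [3.14, 0.001, 1.856]
force: [0.8, -0.6, -0.5]
grip_width: 0.0856
finger_force: 0.0
```

>>> arm_command:
  commands:
    - [[0,20,0],-0.02,-1]
    - [[0,35,0],-0.02,-1]
    - [[0,38,0],-0.02,-1]
    - [[0,38,0],-0.02,-1]
    - [[0,38,0],-0.02,-1]
    - [[0,38,0],-0.02,-1]
    - [[0,38,0],-0.02,-1]
    - [[0,38,0],-0.02,-1]
    - [[0,38,0],-0.02,-1]
    - [[0,38,0],-0.02,-1]
    - [[0,38,0],-0.02,-1]
    - [[1,38,0],-0.02,-1]
    - [[1,36,0],0,-1]
    - [[0,24,0],0,-1]
    - [[0,11,0],0,-1]
    - [[0,0,0],0,-1]
    - [[0,0,0],0,-1]

```text
clock: 31.35
position: [0.4889, 0.3299, 0.1975]
tool_rot: [-3.141, 0.001, 1.615]
force: [0.1, -0.5, -0.2]
grip_width: 0.0851
finger_force: 0.0
```

Run:
```python
from h import *
np.set_printoptions(suppress=True)
f=snap('wrist'); M=masks(f); print(bot.observe()['position'].round(4),bot.observe()['tool_rot'])
b,a,ce=biggest(M['yellow'],(150,0,420,370)); print(a,ce,tip(f,b,.066,True))
```

```text
[0.489  0.3297 0.1977] [-3.14148248  0.00062612  1.61407072]
2988 [279.3708166  197.94745649] [489.93 332.32  60.    41.95   0.05]
```

>>> arm_command:
  commands:
    - [[0.5,1,-20],0,-1]
    - [[0,0,-30],0,-1]
    - [[0,0,-30],0,-1]
    - [[0,0,-30],0,-1]
    - [[0,0,-20],0,-1]
    - [[0,0,-15],0,-1]
    - [[0,0,-9],0,-1]
    - [[0,0,-5],0,-1]
    - [[0,0,0],0,-1]
    - [[0,0,0],0,-1]

```text
clock: 32.4
position: [0.4896, 0.3325, 0.0393]
tool_rot: [3.141, -0.001, 1.616]
force: [-0.3, -0.0, 0.1]
grip_width: 0.0855
finger_force: 0.0
```

>>> arm_command:
  commands:
    - [[0,0,0],0,0.3]
    - [[0,0,0],0,0.4]
    - [[0,0,0],0,0.5]
    - [[0,0,0],0,1]
    - [[0,0,0],0,1]
    - [[0,0,0],0,1]
    - [[0,0,0],0,1]
    - [[0,0,3],0,1]
    - [[0,0,5],0,1]
    - [[0,0,10],0,1]
    - [[0,0,20],0,1]
    - [[0,0,25],0,1]
    - [[0,0,25],0,1]
    - [[0,0,25],0,1]
    - [[0,0,20],0,1]
    - [[0,0,10],0,1]
    - [[0,0,0],0,1]

```text
clock: 34.1
position: [0.4896, 0.3327, 0.183]
tool_rot: [3.14, -0.001, 1.616]
force: [-0.1, 0.3, -0.9]
grip_width: 0.0583
finger_force: 32.5
```

>>> arm_command:
  commands:
    - [[-1.5,-15,0],0.01,1]
    - [[-1.5,-25,0],0.02,1]
    - [[-1.5,-32,0],0.02,1]
    - [[-1.5,-32,0],0.02,1]
    - [[-1.5,-32,0],0.02,1]
    - [[-1.5,-32,0],0.02,1]
    - [[-1.5,-32,0],0.02,1]
    - [[-1.5,-32,0],0.02,1]
    - [[-1.5,-32,0],0.02,1]
    - [[-1.5,-32,0],0.02,1]
    - [[-1.5,-32,0],0.02,1]
    - [[-1.5,-32,0],0.02,1]
    - [[-1.5,-32,0],0.01,1]
    - [[-1.5,-25,0],0,1]
    - [[-1,-17,0],0,1]
    - [[0,-7,0],0,1]
    - [[0,0,0],0,1]
    - [[0,0,0],0,1]

```text
clock: 35.9
position: [0.467, -0.1079, 0.1812]
tool_rot: [-3.141, -0.0, 1.856]
force: [0.1, 1.0, -0.8]
grip_width: 0.0589
finger_force: 32.5
```

>>> arm_command:
  commands:
    - [[0,0,-10],0,1]
    - [[0,0,-25],0,1]
    - [[0,0,-30],0,1]
    - [[0,0,-25],0,1]
    - [[0,0,-20],0,1]
    - [[0,0,-12],0,1]
    - [[0,0,-7],0,1]
    - [[0,0,-4],0,1]
    - [[0,0,0],0,1]
    - [[0,0,0],0,1]
    - [[0,0,0],0,1]

```text
clock: 37.0
position: [0.4676, -0.1086, 0.0492]
tool_rot: [3.141, 0.0, 1.856]
force: [-0.1, -0.3, -0.9]
grip_width: 0.0589
finger_force: 32.5
```

Run:
```python
from h import *
a=snap('wrist')['image']; b=snap('side')['image'][120:240,250:370]
cv2.imwrite('pics/d6.png',np.hstack([a[:,:,::-1][150:420,100:460],cv2.resize(b,(270,270))[:,:,::-1]]))
```

View pics/d6.png

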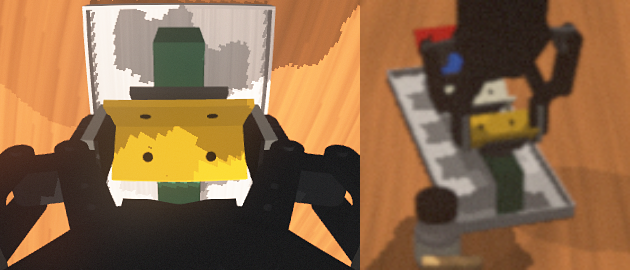

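Yellow is centred over the first trough (180 against 179). Lowering.

>>> arm_command:
  commands:
    - [[0,0,-1.5],0,1]
    - [[0,0,-1],0,1]
    - [[0,0,-0.7],0,1]
    - [[0,0,0],0,1]
    - [[0,0,0],0,1]

```text
clock: 37.6
position: [0.4672, -0.1084, 0.0454]
tool_rot: [-3.142, -0.0, 1.856]
force: [-1.3, 2.0, 3.8]
grip_width: 0.0585
finger_force: 32.7
```

>>> arm_command:
  commands:
    - [[0,0,0],0,0.4]
    - [[0,0,0],0,0.2]
    - [[0,0,0],0,-0.2]
    - [[0,0,0],0,-1]
    - [[0,0,0],0,-1]
    - [[0,0,0],0,-1]
    - [[0,0,10],0,-1]
    - [[0,0,20],0,-1]
    - [[0,0,30],0,-1]
    - [[0,0,30],0,-1]
    - [[0,0,30],0,-1]
    - [[5,-20,30],0,-1]
    - [[8,-30,30],0,-1]
    - [[8,-30,20],0,-1]
    - [[8,-20,5],0,-1]
    - [[0,0,0],0,-1]
    - [[0,0,0],0,-1]

```text
clock: 39.3
position: [0.4958, -0.2086, 0.2506]
tool_rot: [-3.141, -0.0, 1.855]
force: [0.1, 0.4, 0.3]
grip_width: 0.0856
finger_force: 0.0
```

Run:
```python
from h import *
np.set_printoptions(suppress=True)
f=snap('wrist','w4.png'); M=masks(f)
th=.285; ex=np.array([np.cos(th),np.sin(th)]); ey=np.array([-np.sin(th),np.cos(th)])
for n in ('wrist','top'):
    if n=='top': f=snap('top','t3.png'); M=masks(f); boxes=dict(yellow=(310,190,345,270),white=(345,225,373,250),blue=(372,190,405,260),red=(405,190,440,260))
    for i,c in enumerate(('yellow','white','blue','red')):
        m=M[c]
        if n=='wrist':
            if c=='white': m=m&(cv2.cvtColor(f['image'],cv2.COLOR_RGB2HSV)[...,1]>25)
            box=(230,40,340,330)
        else: box=boxes[c]
        b,a,ce=biggest(m,box); t=tip(f,b,.072,n=='wrist'); d=t[:2]-[496.7,-210]; print(n,c,a,ce.round(0),t,'rack',(d@ex).round(1),(d@ey).round(1))
s=cv2.imread('pics/t3.png'); cv2.imwrite('pics/f.png',np.vstack([cv2.imread('pics/w4.png')[30:350,180:380].transpose(1,0,2)[:, ::-1].copy(), cv2.resize(s[195:265,100:260],(320,140)), cv2.resize(snap('side')['image'][120:400,220:380,::-1],(320,560))[0:250]]))
```

```text
wrist yellow 2329 [280.  87.] [ 467.33 -108.85   59.31   39.      0.29] rack 0.3 105.3
wrist white 6089 [286. 145.] [ 493.67 -198.59   92.3   256.54    0.28] rack 0.3 11.8
wrist blue 1865 [279. 223.] [ 505.73 -242.03   57.47   37.05    0.28] rack -0.3 -33.3
wrist red 1569 [279. 283.] [ 524.89 -309.51   59.02   39.3     0.31] rack -0.9 -103.4
top yellow 492 [328. 244.] [ 465.19 -108.96   58.32   40.45    0.28] rack -1.8 105.8
top white 530 [360. 237.] [ 481.27 -174.42   51.83   59.28    0.02] rack -4.8 38.5
top blue 454 [391. 227.] [ 503.63 -243.04   56.12   38.86    0.29] rack -2.6 -33.7Traceback (most recent call last):
  File "<stdin>", line 13, in <module>
  File "h.py", line 24, in biggest
    n,l,st,c=cv2.connectedComponentsWithStats(m); i=1+np.argmax(st[1:,4]); return (l==i).astype(np.uint8),st[i,4],c[i]
                                                      ~~~~~~~~~^^^^^^^^^^
    return _wrapfunc(a, 'argmax', axis=axis, out=out, **kwds)
    return bound(*args, **kwds)
ValueError: attempt to get argmax of an empty sequence
```

Run:
```python
from h import *
w=cv2.imread('pics/w4.png')[30:350,180:380]; t=cv2.resize(cv2.imread('pics/t3.png')[205:260,100:255],(560,198)); 
b=cv2.resize(snap('side')['image'][120:400,220:380,::-1],(183,320))
cv2.imwrite('pics/f.png',np.vstack([np.hstack([w,b,np.zeros((320,177,3),np.uint8)]),t]))
```

```text
(no output)
```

View pics/f.png

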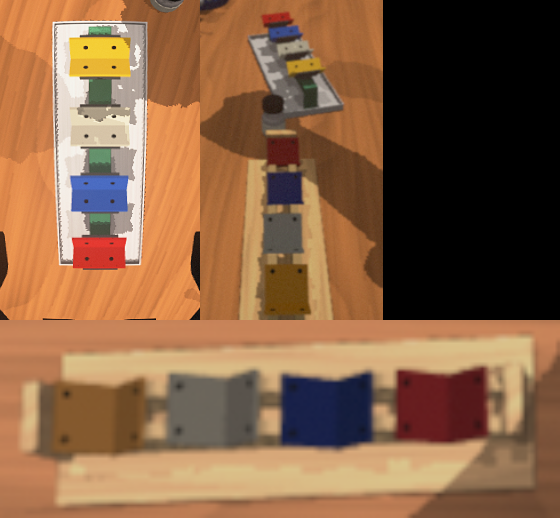

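The four backings lie aligned and centred in their troughs, in order yellow, white, blue, red. The measured ones, all but white, are within about 3 mm. All four covers are in their notches and the gripper is clear, so I'm handing in.

```bash
python3 -c "
from workcell import ticket
print(ticket.job_done())"
```

```text
the job is handed in; nothing more can be done
None
```

All four backings lie in the priming-rack troughs in the same left-to-right order (yellow, white, blue, red), the covers are in their notches, and the job was handed in after about 39 s of robot time. The last images put yellow, blue and red within about 3 mm of their trough centres, while white was confirmed only by eye and by its seating contact; no verdict was returned.

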